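Refill the push-up tea tubes

TASK

Refill the two push-up tubes with the pressed tea pucks on the counter: put every large puck in the wide tube and every small puck in the narrow one. Once a tube has all its pucks, push the stack down with the wooden tamping rod until the sliding floor comes up hard against its hidden stop, and press firmly there for a moment. Do this for both tubes, then stand the rod back upright in its stand; leave the butter dish, egg ring and garlic press where they are.

Things in the scene. Friction and masses are not known exactly. Their poses are not given: they have to be found in the camera images.
- large_puck0: large hard-pressed tea puck, brown disc 40 in diameter, 22 thick, about 30 g, lying flat on the counter; origin at its centre, z along its axis. May be absent (sizes in mm)
- large_puck1: large hard-pressed tea puck, brown disc 40 in diameter, 22 thick, about 30 g, lying flat on the counter; origin at its centre, z along its axis. May be absent (sizes in mm)
- large_puck2: large hard-pressed tea puck, brown disc 40 in diameter, 22 thick, about 30 g, lying flat on the counter; origin at its centre, z along its axis. May be absent (sizes in mm)
- large_puck3: large hard-pressed tea puck, brown disc 40 in diameter, 22 thick, about 30 g, lying flat on the counter; origin at its centre, z along its axis. May be absent (sizes in mm)
- small_puck0: small hard-pressed tea puck, brown disc 28 in diameter, 22 thick, about 15 g, lying flat on the counter; origin at its centre, z along its axis. May be absent (sizes in mm)
- small_puck1: small hard-pressed tea puck, brown disc 28 in diameter, 22 thick, about 15 g, lying flat on the counter; origin at its centre, z along its axis. May be absent (sizes in mm)
- small_puck2: small hard-pressed tea puck, brown disc 28 in diameter, 22 thick, about 15 g, lying flat on the counter; origin at its centre, z along its axis. May be absent (sizes in mm)
- small_puck3: small hard-pressed tea puck, brown disc 28 in diameter, 22 thick, about 15 g, lying flat on the counter; origin at its centre, z along its axis. May be absent (sizes in mm)
- wide_tube: brushed metal push-up tube standing upright, fixed to the counter on a round foot of radius 39, 147 high, bore 46 (narrowest), wall 4; the top 12 flares outwards by 5 in radius as a lead-in, so its mouth measures 64 over the outside. Origin: centre of its underside on the counter; z up along its axis, mouth at z = 147. Inside, a sliding floor carries the contents (see its joint) (sizes in mm)
- narrow_tube: brushed metal push-up tube standing upright, fixed to the counter on a round foot of radius 33, 147 high, bore 34 (narrowest), wall 4; the top 12 flares outwards by 5 in radius as a lead-in, so its mouth measures 52 over the outside. Origin: centre of its underside on the counter; z up along its axis, mouth at z = 147. Inside, a sliding floor carries the contents (see its joint) (sizes in mm)
- wide_floor (a joint): height (m) of the sliding floor of the wide tube above its stop: 0 = fully down on the stop, at the start 0.020 to 0.030. The floor is held by dry friction, about 3.5 N to push it down, and stays where it is left. The stop is a hard one, set anew each time and hidden inside: with the floor down on it, the floor's upper face is 25 to 37 mm above the counter. Before it is pressed the floor's upper face is thus 45 to 67 mm above the counter
- narrow_floor (a joint): height (m) of the sliding floor of the narrow tube above its stop: 0 = fully down on the stop, at the start 0.020 to 0.030. The floor is held by dry friction, about 3.5 N to push it down, and stays where it is left. The stop is a hard one, set anew each time and hidden inside: with the floor down on it, the floor's upper face is 25 to 37 mm above the counter. Before it is pressed the floor's upper face is thus 45 to 67 mm above the counter
- rod: light wooden tamping rod, 150 long, about 70 g, standing upright in its stand: lower 95 is a shaft of diameter 20 (foot of 22 at the very end), upper 55 is a handle of diameter 26. Origin: centre of the foot's underside; z along the rod up to the handle. It fits down both tubes (sizes in mm)
- rod_stand: low steel cup, fixed to the counter, that holds the rod upright: bore 32, 60 high, flared by 5 in radius over the top 10, round foot of radius 42; inner floor 6 above the counter. Origin: centre of its underside, z up (sizes in mm)
- butter_dish: white ceramic butter dish with its lid on, 140 x 100 x 83 high; origin: centre of its underside; long side along its x. Leave alone (sizes in mm)
- egg_ring: grey silicone egg ring lying flat, 94 in diameter, 18 high; origin: centre of its underside. Leave alone (sizes in mm)
- garlic_press: steel garlic press lying on the counter, about 165 long and 24 high; origin: underside, near the middle of its handles. Leave alone (sizes in mm)
Not all that is in view belongs to the job. What is shaped like the large_puck3 but turquoise is not meant.

How it is judged:
On the way, in this order (a step that is already met when the one before it is completed fails the run):
1. one tube holds all its pucks, its floor is down on its stop, and the rod presses firmly (over 5 N) on the stack (((value of joint wide_floor below 0.003 m and horizontal distance between each of large_puck0, large_puck1, large_puck2, large_puck3 and wide_tube below 0.009 m and z of large_puck0 in the frame of wide_tube between 0.025 and 0.122 m and angle between the z axis of each of large_puck0, large_puck1, large_puck2, large_puck3 and the z axis of wide_tube, either way round below 0.2 rad and z of large_puck1 in the frame of wide_tube between 0.025 and 0.122 m and z of large_puck2 in the frame of wide_tube between 0.025 and 0.122 m and z of large_puck3 in the frame of wide_tube between 0.025 and 0.122 m and (contact force between rod and large_puck0 above 5 N or contact force between rod and large_puck1 above 5 N or contact force between rod and large_puck2 above 5 N or contact force between rod and large_puck3 above 5 N)) or (value of joint narrow_floor below 0.003 m and horizontal distance between each of small_puck0, small_puck1, small_puck2, small_puck3 and narrow_tube below 0.009 m and z of small_puck0 in the frame of narrow_tube between 0.025 and 0.122 m and angle between the z axis of each of small_puck0, small_puck1, small_puck2, small_puck3 and the z axis of narrow_tube, either way round below 0.2 rad and z of small_puck1 in the frame of narrow_tube between 0.025 and 0.122 m and z of small_puck2 in the frame of narrow_tube between 0.025 and 0.122 m and z of small_puck3 in the frame of narrow_tube between 0.025 and 0.122 m and (contact force between rod and small_puck0 above 5 N or contact force between rod and small_puck1 above 5 N or contact force between rod and small_puck2 above 5 N or contact force between rod and small_puck3 above 5 N)))), for 0.1 s.
2. both tubes hold all their pucks with their floors down on their stops, and the rod presses firmly (over 5 N) on the second stack (value of joint each of wide_floor, narrow_floor below 0.003 m and horizontal distance between each of large_puck0, large_puck1, large_puck2, large_puck3 and wide_tube below 0.009 m and z of large_puck0 in the frame of wide_tube between 0.025 and 0.122 m and angle between the z axis of each of large_puck0, large_puck1, large_puck2, large_puck3 and the z axis of wide_tube, either way round below 0.2 rad and z of large_puck1 in the frame of wide_tube between 0.025 and 0.122 m and z of large_puck2 in the frame of wide_tube between 0.025 and 0.122 m and z of large_puck3 in the frame of wide_tube between 0.025 and 0.122 m and horizontal distance between each of small_puck0, small_puck1, small_puck2, small_puck3 and narrow_tube below 0.009 m and z of small_puck0 in the frame of narrow_tube between 0.025 and 0.122 m and angle between the z axis of each of small_puck0, small_puck1, small_puck2, small_puck3 and the z axis of narrow_tube, either way round below 0.2 rad and z of small_puck1 in the frame of narrow_tube between 0.025 and 0.122 m and z of small_puck2 in the frame of narrow_tube between 0.025 and 0.122 m and z of small_puck3 in the frame of narrow_tube between 0.025 and 0.122 m and (contact force between rod and large_puck0 above 5 N or contact force between rod and large_puck1 above 5 N or contact force between rod and large_puck2 above 5 N or contact force between rod and large_puck3 above 5 N or contact force between rod and small_puck0 above 5 N or contact force between rod and small_puck1 above 5 N or contact force between rod and small_puck2 above 5 N or contact force between rod and small_puck3 above 5 N)), for 0.1 s.
At the end, for the whole second after the job is handed in: Every large puck lies flat in the wide tube and every small puck in the narrow one, below the mouth, both sliding floors within 3 mm of their stops; the rod stands in its stand, foot within 14 mm of the cup's axis and on its floor (within 14 mm), leaning less than 0.25 rad; all at rest (value of joint each of wide_floor, narrow_floor below 0.003 m and horizontal distance between each of large_puck0, large_puck1, large_puck2, large_puck3 and wide_tube below 0.009 m and z of large_puck0 in the frame of wide_tube between 0.025 and 0.122 m and angle between the z axis of each of large_puck0, large_puck1, large_puck2, large_puck3 and the z axis of wide_tube, either way round below 0.2 rad and z of large_puck1 in the frame of wide_tube between 0.025 and 0.122 m and z of large_puck2 in the frame of wide_tube between 0.025 and 0.122 m and z of large_puck3 in the frame of wide_tube between 0.025 and 0.122 m and horizontal distance between each of small_puck0, small_puck1, small_puck2, small_puck3 and narrow_tube below 0.009 m and z of small_puck0 in the frame of narrow_tube between 0.025 and 0.122 m and angle between the z axis of each of small_puck0, small_puck1, small_puck2, small_puck3 and the z axis of narrow_tube, either way round below 0.2 rad and z of small_puck1 in the frame of narrow_tube between 0.025 and 0.122 m and z of small_puck2 in the frame of narrow_tube between 0.025 and 0.122 m and z of small_puck3 in the frame of narrow_tube between 0.025 and 0.122 m and horizontal distance between rod and rod_stand below 0.014 m and z of rod in the frame of rod_stand below 0.02 m and angle between rod's own z axis and vertical below 0.25 rad and linear speed of each of rod, large_puck0, large_puck1, large_puck2, large_puck3, small_puck0, small_puck1, small_puck2, small_puck3 below 0.02 m/s); the robot touches nothing.
It fails at once if the butter dish, egg ring or garlic press is shifted more than 25 mm (distance of any of butter_dish, egg_ring, garlic_press from where it was at the start of the episode above 0.025 m).
Of large_puck0, large_puck1, large_puck2, large_puck3 only 3 to 4 are there at a start; the rules pass over those that are not, and their reading is None.
Of small_puck0, small_puck1, small_puck2, small_puck3 only 2 to 4 are there at a start; the rules pass over those that are not, and their reading is None.
At some moment in a run one of large_puck0, large_puck1, large_puck2, large_puck3, small_puck0, small_puck1, small_puck2, small_puck3 may be knocked a few centimetres aside while the robot is not near it.
It also fails if it takes over 210 s, if anything falls off the work surface, if the arm or the gripper's body presses on something with over 40 N, if the wrist force passes 120 N, or if a joint passes its speed limit or range.

ROBOT

A 7-joint arm with a two-finger parallel gripper is mounted at the origin on the work surface. World frame = base frame: x ahead of the robot, y to its left, z up, the work surface at z = 0. Lengths are in m, angles in rad, forces in N, time in s.
With the tool pointing down it reaches from about 0.4 to 0.85 m from the base axis. Payload 4.4 kg.
Tool frame: the origin (TCP) lies between the finger pads; the fingertips stand 17 mm ahead of it and the grasp point (between the pads) lies 2 mm behind it; z points along the fingers, y is the line along which they close (so a half turn about z gives the same grasp; the last joint's range is limited). The gripper opens to 94 mm and grips with 3 to 60 N. Pads are 16 mm wide; open, the fingers measure 119 mm over their backs; the gripper's body (75 mm by 177 mm) begins 78 mm behind the grasp point.
Start: joints at [1.136, 0.628, 0.038, 1.517, -0.027, 0.996, -0.02], TCP at [0.234, -0.606, 0.222] pointing down, gripper open.
Joint ranges: [-3.06, 3.06], [-0.37, 2.12], [-1.25, 1.32], [0.18, 2.47], [-1.1, 4.24], [0.23, 1.98], [-2.94, 2.94]. Speed limits (rad/s): [2.57, 2.57, 3.14, 3.14, 3.14, 3.14, 3.14].

INTERFACE

Orientations are given as a unit quaternion [w, x, y, z].
In Python, from workcell import bot, vision, order gives the robot as it stands. Calls block until the motion is done:
- bot.move_pose(position, orientation): joint-space move of the TCP to a pose.
- bot.move_l(position, attitude=None, max_speed=0.15): straight line of the TCP; attitude=None keeps the orientation; max_speed is the mean speed in m/s.
- bot.move_joints(angles): joint-space move.
- bot.move_gripper(opening): opening from 0.0 (shut) to 1.0 (fully open); the grip force is fixed at half the most; returns when the fingers have stopped.
- bot.wait(seconds).
- bot.inverse_kinematics(position, orientation): joint angles nearest the present ones, or None.
- bot.state(): the state.
- vision.read_camera(name): name is "side" or "top"; returns a dict with "color" (420x560x3 uint8, blue, green, red), "range_z" (420x560 float32, m along the optical axis (not along the pixel's ray), 0 where there is no reading), "mtx" (3x3 intrinsics, pixels), "dist" ([k1, k2, p1, p2, k3] as OpenCV has them; the pictures are not rectified), "R" (3x3) and "t" (3): a world point X has camera coordinates R X + t. Camera axes: x right, y down, z forward; pixel columns grow to the right and rows downward; lengths in m; the calibration is good to about 2 mm. A picture is of the moment at which its call begins.
A pose or a line that the arm cannot do raises bot.IKError and nothing moves.
- order.job_done(): hands the job in; it is judged then, once.
The state is a dict: "time": time; "joints": joint angles; "qvel": joint speeds; "tau": joint torques, N m; "eef_pos": TCP position; "eef_rot": TCP orientation; "force": force on the tool from outside, world axes, zero at the start; "torque": the same for the moment, N m; "width": opening from 0.0 (shut) to 1.0 (fully open); "gripper_force": force on a finger pad.
Only numpy, scipy, OpenCV 4.12 (cv2) and the standard library are available. Lean on these libraries where they do the work, as an engineer would, in place of code of your own. Each camera call takes 0.05 s, during which the arm holds its last target. There are 200 camera calls.

## Working session

There is one attempt and no reset: what is moved stays moved. The work goes in short steps, each a Python script; the robot and the scene stay as the last script left them, time stands still between calls to the robot, and variables do not carry over. Pictures are saved under pics/ and viewed, at most 14 in all, crops included, and the job is handed in when it is done.

```bash
mkdir -p pics; ls
python3 - <<'E'
from workcell import bot, vision
import cv2
for n in ("top","side"):
    c=vision.read_camera(n); cv2.imwrite(f"pics/{n}0.png",c["color"])
    print(n,c["mtx"],c["dist"],c["R"],c["t"],-c["R"].T@c["t"])
print(bot.state())
E
```

```text
pics
top [[427.74606587   0.         273.55479274]
 [  0.         427.74606587 202.58802354]
 [  0.           0.           1.        ]] [0.02183435 0.         0.         0.         0.        ] [[ 0.0357604  -0.99935684  0.00266386]
 [-0.97716577 -0.03552474 -0.20948757]
 [ 0.20944747  0.00488833 -0.97780768]] [0.00972585 0.51549971 1.03983848] [0.28558933 0.02294951 1.12472693]
side [[457.66409412   0.         281.06344731]
 [  0.         457.66409412 202.86164164]
 [  0.           0.           1.        ]] [-0.06478201  0.          0.          0.          0.        ] [[ 0.66867679 -0.74331484 -0.01882568]
 [-0.40842116 -0.34601799 -0.84466781]
 [ 0.62134009  0.57249856 -0.5349597 ]] [-0.31439241  0.27271345  1.05317089] [-0.33276845 -0.74226761  0.78783761]
{'time': 0.1, 'joints': array([ 1.13622172,  0.62921786,  0.03844595,  1.51823745, -0.02700039,
        0.99632746, -0.02002807]), 'qvel': array([ 1.61284961e-03, -1.49501355e-03, -2.98023662e-05, -1.36404202e-03,
        5.15166905e-04,  5.28809873e-04,  1.79079539e-03]), 'tau': array([ 2.31665697e-03, -5.50794268e+01,  1.14736978e+00, -1.87120038e+01,
       -5.21523866e-02,  1.92131783e-02,  2.81787521e-05]), 'eef_pos': array([ 0.23413261, -0.60576322,  0.22167905]), 'eef_rot': array([-8.20559209e-04,  9.83051043e-01,  1.83330162e-01, -1.60571041e-04]), 'force': array([-0.55319662,  0.49966455,  0.63980481]), 'torque': array([ 0.0346572 , -0.02826795, -0.04280849]), 'gripper_force': 0.0, 'width': 1.0012845703776772}
```

View pics/top0.png

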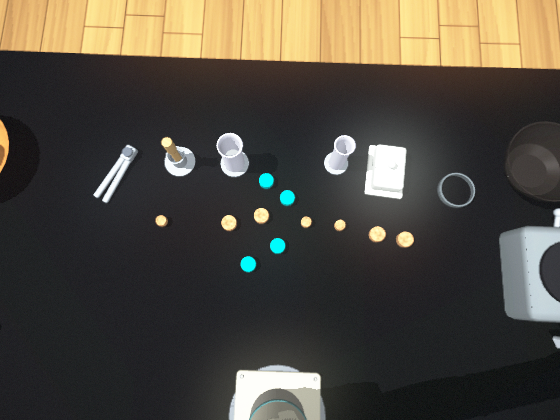

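View pics/side0.png

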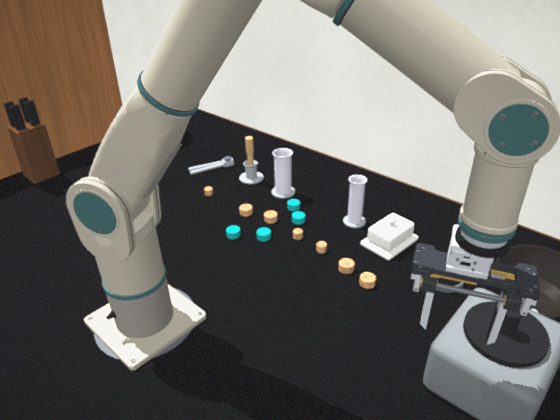

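The top view shows 4 large pucks at about (229,223), (261,215), (377,234) and (405,239), and 3 small ones at (161,221), (306,222) and (340,225). The wide tube mouth is at (230,142), the narrow one at (344,144), and the rod stand at (180,161). The side view agrees with this.

```bash
cat > h.py <<'E'
from workcell import bot, vision, order
import numpy as np, cv2
from scipy.spatial.transform import Rotation as Rot
def rays(c,uv):
    p=cv2.undistortPoints(np.float64(uv).reshape(-1,1,2),c["mtx"],c["dist"])[:,0]
    return np.c_[p,np.ones(len(p))]
def plane(c,uv,z):
    d=rays(c,uv)@c["R"]; o=-c["R"].T@c["t"]
    return o+d*((z-o[2])/d[:,2])[:,None]
def cloud(c):
    h,w=c["range_z"].shape
    uv=np.stack(np.meshgrid(np.arange(w),np.arange(h)),-1).reshape(-1,2)
    P=(rays(c,uv)*c["range_z"].reshape(-1,1)-c["t"])@c["R"]
    P[c["range_z"].ravel()==0]=np.nan
    return P.reshape(h,w,3)
def blobs(c,lo=(8,70,110),hi=(26,255,255)):
    m=cv2.inRange(cv2.cvtColor(c["color"],cv2.COLOR_BGR2HSV),lo,hi)
    m[:170]=0; m[300:]=0
    m=cv2.morphologyEx(m,cv2.MORPH_CLOSE,np.ones((3,3)))
    return [k for k in cv2.findContours(m,0,2)[0] if 40<cv2.contourArea(k)<500]
def pucks(c,**k):
    "list of (x,y,diameter) seen from the top"
    out=[]
    for b in blobs(c,**k):
        (u,v),r=cv2.minEnclosingCircle(b)
        M=cv2.moments(b); ctr=[M["m10"]/M["m00"],M["m01"]/M["m00"]]
        X=plane(c,[ctr],0.018)[0]
        d=2*np.sqrt(cv2.contourArea(b)/np.pi)*1.10/c["mtx"][0,0]
        out.append((*X[:2].round(4),round(d,4)))
    return out
E
python3 - <<'E'
from h import *
c=vision.read_camera("top"); P=cloud(c)
print(*pucks(c),sep="\n"); print("turq"); print(*pucks(c,lo=(80,100,80),hi=(100,255,255)),sep="\n")
for n,(u,v),z0,z1 in (("wide",(231,150),.135,.16),("narrow",(341,150),.135,.16),("stand",(178,160),.045,.07),("rodtop",(168,145),.15,.17),("rod",(168,145),.07,.17)):
    Q=P[v-30:v+30,u-25:u+25].reshape(-1,3); Q=Q[(Q[:,2]>z0)&(Q[:,2]<z1)]
    print(n,len(Q),Q[:,2].mean(),cv2.minEnclosingCircle(np.float32(Q[:,:2])),Q.mean(0))
for n,(u,v) in (("wf",(233,170)),("nf",(337,167)),("sf",(182,167))): print(n,P[v,u])
E
```

```text
(np.float64(0.4383), np.float64(-0.3146), np.float64(0.0421))
(np.float64(0.4493), np.float64(-0.2431), np.float64(0.041))
(np.float64(0.47), np.float64(-0.1461), np.float64(0.0282))
(np.float64(0.4751), np.float64(-0.0575), np.float64(0.0271))
(np.float64(0.4653), np.float64(0.1444), np.float64(0.0388))
(np.float64(0.4644), np.float64(0.3215), np.float64(0.0286))
(np.float64(0.4874), np.float64(0.0606), np.float64(0.0381))
turq
(np.float64(0.3596), np.float64(0.0888), np.float64(0.0398))
(np.float64(0.4096), np.float64(0.0148), np.float64(0.0395))
(np.float64(0.5377), np.float64(-0.0064), np.float64(0.0388))
(np.float64(0.5824), np.float64(0.0512), np.float64(0.0389))
wide 231 0.14348633881473433 ((0.6334327459335327, 0.14017798006534576), 0.03168468549847603) [0.63877282 0.14115031 0.14348634]
narrow 178 0.14364285163289783 ((0.6433970928192139, -0.1365908980369568), 0.02603827975690365) [ 0.64783005 -0.13850024  0.14364285]
stand 143 0.05701999828906296 ((0.6319512724876404, 0.28900042176246643), 0.025093214586377144) [0.6301234 0.2873951 0.05702  ]
rodtop 90 0.15514390347306814 ((0.6322572827339172, 0.2879807949066162), 0.012986453250050545) [0.6313011  0.28758123 0.1551439 ]
rod 200 0.13293361114663654 ((0.6319210529327393, 0.2871731221675873), 0.01351788081228733) [0.62810973 0.28507848 0.13293361]
wf [0.60649599 0.14000911 0.02394914]
nf [ 0.6235633  -0.13724028  0.02858713]
sf [0.61481532 0.28061976 0.00682325]
```

Run:
```python
import cv2
a=cv2.imread("pics/top0.png")[120:250,130:370]; cv2.imwrite("pics/c1.png",cv2.resize(a,None,fx=3.3,fy=3.3,interpolation=2))
```

```text
(no output)
```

View pics/c1.png

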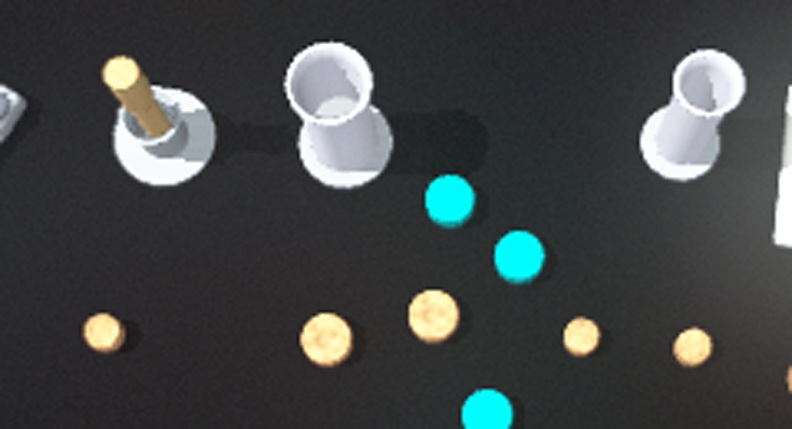

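The crop shows the rod standing nearly vertical and both tubes open, which matches the fitted circles: mouth radii 31.7 and 26.0 mm. I'll try one large puck first.

```bash
cat >> h.py <<'E'
Q=[0,1,0,0]; WIDE=np.array([.6334,.1402]); NAR=np.array([.6434,-.1366]); STAND=np.array([.632,.2885])
SP=0.3
def go(xy,z,s=SP): bot.move_l([xy[0],xy[1],z],None,s)
def place(kind):
    "pick one visible puck of a kind, drop it in its tube; returns False if none seen"
    lo,hi,tube,w=(.036,.046,WIDE,.40/.94) if kind=="L" else (.023,.033,NAR,.28/.94)
    c=vision.read_camera("top"); ps=[p for p in pucks(c) if lo<p[2]<hi and p[0]<.58]
    if not ps: print("none seen",pucks(c)); return False
    p=min(ps,key=lambda p:np.hypot(*(np.array(p[:2])-tube)))
    bot.move_gripper(.62 if kind=="L" else .5)
    go(p,.19); go(p,.05); go(p,.028,.08)
    bot.move_gripper(0.); s=bot.state(); print(kind,p,"width",round(s["width"],3),"want",round(w,3),"f",s["gripper_force"])
    go(p,.05,.1)
    if abs(bot.state()["width"]-w)>.05: bot.move_gripper(.6); go(p,.19); print("bad grip"); return False
    go(p,.205); go(tube,.205); go(tube,.168,.12)
    print(" held",round(bot.state()["width"],3),bot.state()["force"].round(1))
    bot.move_gripper(.62 if kind=="L" else .5); go(tube,.205,.2); print(" t",round(bot.state()["time"],1))
    return True
E
python3 - <<'E'
from h import *
bot.move_pose([.5,-.2,.25],Q); print(bot.state()["joints"].round(2),bot.state()["time"])
print(len(pucks(vision.read_camera("top"))))
place("L")
c=vision.read_camera("top"); print(pucks(c)); cv2.imwrite("pics/t1.png",c["color"])
E
```

```text
[ 0.27  0.44  0.08  1.8  -0.04  0.91 -1.2 ] 1.9167
7
L (np.float64(0.4874), np.float64(0.0607), np.float64(0.0378)) width 0.417 want 0.426 f 30.001234710216522
 held 0.419 [ 0.7 -0.2 -0.1]
 t 8.3
[(np.float64(0.4387), np.float64(-0.3161), np.float64(0.0377)), (np.float64(0.4494), np.float64(-0.2422), np.float64(0.0391)), (np.float64(0.4695), np.float64(-0.1458), np.float64(0.0269)), (np.float64(0.4751), np.float64(-0.0575), np.float64(0.0262))]
```

View pics/t1.png

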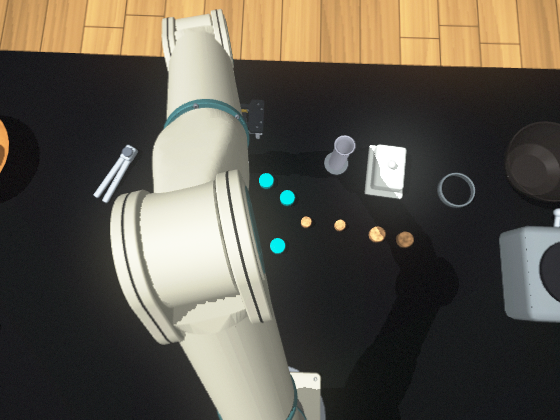

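The first puck was carried and released. The arm hides the left side of the view, so I'll alternate tubes and check inside the wide tube.

```bash
cat >> h.py <<'E'
def inside(c,tube,name):
    m=P=cloud(c); d=np.hypot(P[...,0]-tube[0],P[...,1]-tube[1]); q=P[(d<.014)]
    print(" in",name,len(q),np.percentile(q[:,2],[10,50,90]).round(3) if len(q) else "")
E
python3 - <<'E'
from h import *
for k in "SL":
    if not place(k): break
    c=vision.read_camera("top")
    inside(c,*( (WIDE,"wide") if k=="S" else (NAR,"nar"))); print(pucks(c))
cv2.imwrite("pics/t2.png",c["color"][110:260,280:440].repeat(4,0).repeat(4,1))
E
```

```text
S (np.float64(0.4696), np.float64(-0.1456), np.float64(0.0267)) width 0.286 want 0.298 f 30.00105857849121
 held 0.29 [-0.2  0.8 -0.9]
 t 14.7
 in wide 48 [0.073 0.075 0.078]
[(np.float64(0.4308), np.float64(0.162), np.float64(0.0381)), (np.float64(0.4751), np.float64(-0.0574), np.float64(0.0266)), (np.float64(0.4647), np.float64(0.3221), np.float64(0.0273))]
L (np.float64(0.4308), np.float64(0.162), np.float64(0.0381)) width 0.416 want 0.426 f 30.001292824745178
 held 0.421 [ 0.8  0.4 -0.2]
 t 21.2
 in nar 109 [0.139 0.147 0.152]
[(np.float64(0.4387), np.float64(-0.3161), np.float64(0.0377)), (np.float64(0.4494), np.float64(-0.2423), np.float64(0.039)), (np.float64(0.4751), np.float64(-0.0575), np.float64(0.0262))]
```

View pics/t2.png

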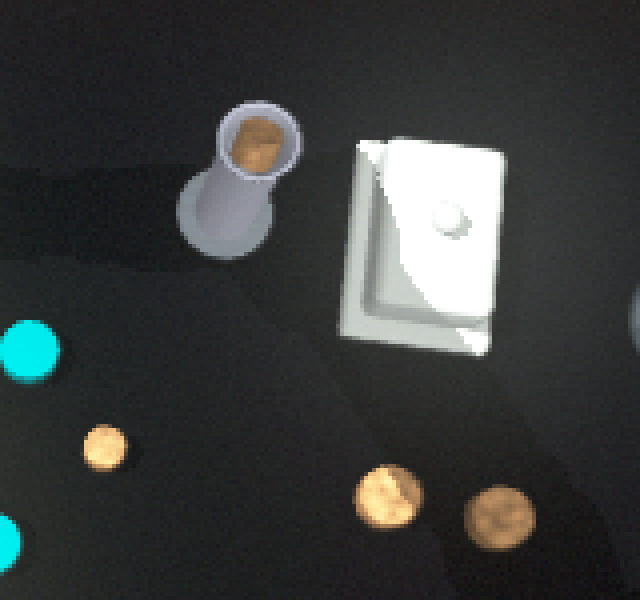

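The first small puck sits tilted in the narrow tube's mouth. One large puck had also been knocked aside, and it was found and placed. I'll measure the tilt.

Run:
```python
from h import *
c=vision.read_camera("top"); P=cloud(c)
m=cv2.inRange(cv2.cvtColor(c["color"],cv2.COLOR_BGR2HSV),(5,60,40),(28,255,255))>0
d=np.hypot(P[...,0]-NAR[0],P[...,1]-NAR[1])
q=P[m&(d<.025)]; print(len(q))
v,u=np.where(m&(d<.025))
for r in range(v.min(),v.max()+1):
    print(r,[(int(a),*(P[r,a]*1000).round().astype(int)) for a in u[v==r]])
```

```text
133
139 [(343, np.int64(660), np.int64(-135), np.int64(141)), (344, np.int64(660), np.int64(-137), np.int64(142))]
140 [(341, np.int64(656), np.int64(-129), np.int64(146)), (342, np.int64(656), np.int64(-132), np.int64(145)), (343, np.int64(656), np.int64(-134), np.int64(146)), (344, np.int64(658), np.int64(-137), np.int64(142)), (345, np.int64(658), np.int64(-140), np.int64(141)), (346, np.int64(658), np.int64(-142), np.int64(141)), (347, np.int64(657), np.int64(-144), np.int64(144))]
141 [(340, np.int64(653), np.int64(-127), np.int64(146)), (341, np.int64(653), np.int64(-129), np.int64(147)), (342, np.int64(654), np.int64(-132), np.int64(145)), (343, np.int64(653), np.int64(-134), np.int64(147)), (344, np.int64(653), np.int64(-137), np.int64(146)), (345, np.int64(656), np.int64(-140), np.int64(140)), (346, np.int64(654), np.int64(-142), np.int64(144)), (347, np.int64(655), np.int64(-145), np.int64(142)), (348, np.int64(655), np.int64(-147), np.int64(141))]
142 [(340, np.int64(649), np.int64(-127), np.int64(149)), (341, np.int64(650), np.int64(-129), np.int64(147)), (342, np.int64(6
[... 5322 characters left out ...]
]
151 [(340, np.int64(631), np.int64(-129), np.int64(136)), (341, np.int64(631), np.int64(-131), np.int64(137)), (342, np.int64(630), np.int64(-133), np.int64(141)), (343, np.int64(630), np.int64(-135), np.int64(139)), (344, np.int64(631), np.int64(-138), np.int64(138)), (345, np.int64(630), np.int64(-140), np.int64(139)), (346, np.int64(631), np.int64(-143), np.int64(137)), (347, np.int64(633), np.int64(-146), np.int64(134))]
152 [(342, np.int64(628), np.int64(-133), np.int64(138)), (343, np.int64(630), np.int64(-136), np.int64(134)), (344, np.int64(630), np.int64(-139), np.int64(132)), (345, np.int64(629), np.int64(-141), np.int64(135)), (346, np.int64(630), np.int64(-144), np.int64(132))]
```

The puck is wedged at about 35°. Its raised edge is at x≈0.640, z≈0.153, and it is low on the +x side. I'll sweep the closed fingertips from +x against its upper face to level it.

Run:
```python
from h import *
bot.move_gripper(0.)
go([.672,-.137],.205); go([.672,-.137],.1675,.1)
f0=bot.state()["force"]
for x in np.arange(.668,.637,-.004):
    go([x,-.137],.1675,.04); s=bot.state(); print(round(x,3),s["eef_pos"].round(4),(s["force"]-f0).round(1))
    if np.linalg.norm(s["force"]-f0)>25: break
go(s["eef_pos"],.205,.15)
go(WIDE,.205)
c=vision.read_camera("top"); inside(c,NAR,"nar"); P=cloud(c)
for v in range(138,156): print(v,(P[v,344]*1000).round())
for p in pucks(c): print(p)
# top-face x/y from depth
for b in blobs(c):
    m=np.zeros((420,560),np.uint8); cv2.drawContours(m,[b],-1,255,-1); q=P[m>0]; q=q[q[:,2]>.016]; print(cv2.minEnclosingCircle(np.float32(q[:,:2])), q.mean(0))
```

```text
0.668 [ 0.668  -0.1372  0.1682] [-0.4 -1.3 -0.9]
0.664 [ 0.6637 -0.1372  0.1677] [-0.6 -1.  -0.5]
0.66 [ 0.6597 -0.137   0.1675] [ 0.1 -0.6 -1.3]
0.656 [ 0.6558 -0.1371  0.1676] [ 0.2 -0.8  0. ]
0.652 [ 0.6517 -0.137   0.1675] [-1.1 -0.5 -0.6]
0.648 [ 0.6477 -0.137   0.1675] [-0.1 -0.7 -0.5]
0.644 [ 0.6437 -0.1371  0.1675] [ 1.1  0.2 -0.3]
0.64 [ 0.6397 -0.137   0.1675] [-0.4 -0.8 -0.2]
 in nar 14 [0.072 0.074 0.076]
138 [ 662. -137.  142.]
139 [ 661. -138.  138.]
140 [ 660. -138.  135.]
141 [ 661. -140.  126.]
142 [ 660. -141.  120.]
143 [ 661. -142.  112.]
144 [ 660. -143.  107.]
145 [ 658. -143.  106.]
146 [ 659. -145.   94.]
147 [ 658. -146.   91.]
148 [ 659. -147.   80.]
149 [ 658. -148.   76.]
150 [ 655. -148.   76.]
151 [ 653. -148.   75.]
152 [ 651. -148.   74.]
153 [ 626. -138.  138.]
154 [ 620. -136.  149.]
155 [ 624. -140.  128.]
(np.float64(0.4387), np.float64(-0.3161), np.float64(0.0377))
(np.float64(0.4494), np.float64(-0.2424), np.float64(0.0391))
(np.float64(0.4751), np.float64(-0.0575), np.float64(0.0262))
((0.43896639347076416, -0.3151564598083496), 0.019701799377799034) [ 0.43884468 -0.31469761  0.02128754]
((0.4504474699497223, -0.2428838461637497), 0.019982390105724335) [ 0.45011053 -0.2427107   0.02110153]
((0.47592777013778687, -0.0578058585524559), 0.014097861014306545) [ 0.47539651 -0.05725149  0.02145069]
```

The puck fell in level, with its top at 0.075. I'll continue with a higher grip and a gentler, deeper release.

```bash
sed -i 's/go(p,.028,.08)/go(p,.031,.08)/; s/go(tube,.168,.12)/go(tube,.1665,.12)/; s/bot.move_gripper(.62 if kind=="L" else .5); go(tube,.205,.2)/bot.move_gripper(w+.07); bot.wait(.3); bot.move_gripper(.62 if kind=="L" else .5); go(tube,.205,.2)/; s/p=min(ps,key=\(.*\)$/p=min(ps,key=\1; p=(p[0]+.001,p[1],p[2])/' h.py; grep -n "p=min\|w+.07\|.1665" h.py
cat >> h.py <<'E'
def prof(c,tube,h):
    "points inside a tube's mouth circle, summary by z: finds tilt of puck top"
    P=cloud(c); d=np.hypot(P[...,0]-tube[0],P[...,1]-tube[1])
    m=cv2.inRange(cv2.cvtColor(c["color"],cv2.COLOR_BGR2HSV),(5,60,40),(28,255,255))>0
    q=P[m&(d<h)]
    if len(q)<6: return print(" prof none",len(q))
    A=np.c_[q[:,:2]-tube,np.ones(len(q))]; k=np.linalg.lstsq(A,q[:,2],rcond=None)[0]
    print(" prof n",len(q),"slopes",k[:2].round(2),"z",np.percentile(q[:,2],[5,50,95]).round(3))
E
python3 - <<'E'
from h import *
place("S")
go(WIDE,.205); c=vision.read_camera("top"); prof(c,NAR,.013); inside(c,NAR,"nar"); print(pucks(c))
E
```

```text
39:    p=min(ps,key=lambda p:np.hypot(*(np.array(p[:2])-tube))); p=(p[0]+.001,p[1],p[2])
45:    go(p,.205); go(tube,.205); go(tube,.1665,.12)
47:    bot.move_gripper(w+.07); bot.wait(.3); bot.move_gripper(.62 if kind=="L" else .5); go(tube,.205,.2); print(" t",round(bot.state()["time"],1))
S (np.float64(0.4761), np.float64(-0.0575), np.float64(0.0262)) width 0.284 want 0.298 f 30.00125616788864
 held 0.287 [ 0.8 -2.8 -0.7]
 t 34.5
 prof n 95 slopes [-0.02 -0.06] z [0.14  0.147 0.153]
 in nar 116 [0.139 0.146 0.152]
[(np.float64(0.4387), np.float64(-0.3161), np.float64(0.0377)), (np.float64(0.4494), np.float64(-0.2423), np.float64(0.039))]
```

Run:
```python
from h import *
c=vision.read_camera("top"); P=cloud(c); print(bot.state()["eef_pos"])
for v in range(138,156,2): print(v,[tuple((P[v,u]*1000).round().astype(int).tolist()) for u in range(338,352,2)])
cv2.imwrite("pics/t3.png",c["color"][120:180,310:380].repeat(8,0).repeat(8,1))
```

```text
[0.63375726 0.13708796 0.20493595]
138 [(661, -122, 145), (662, -128, 142), (663, -133, 139), (663, -138, 140), (663, -142, 141), (-9223372036854775808, -9223372036854775808, -9223372036854775808), (661, -151, 146)]
140 [(658, -123, 140), (657, -127, 142), (656, -132, 144), (657, -137, 144), (657, -142, 143), (657, -147, 144), (657, -152, 143)]
142 [(654, -124, 136), (650, -127, 146), (651, -132, 146), (649, -136, 150), (650, -141, 148), (650, -146, 149), (653, -152, 140)]
144 [(648, -123, 140), (643, -126, 152), (643, -131, 152), (643, -135, 153), (644, -140, 152), (644, -145, 150), (651, -153, 134)]
146 [(642, -123, 140), (640, -127, 146), (639, -131, 150), (638, -135, 154), (638, -140, 153), (641, -146, 147), (648, -154, 127)]
148 [(639, -124, 135), (636, -127, 144), (635, -132, 147), (635, -136, 148), (636, -141, 146), (637, -147, 144), (641, -154, 131)]
150 [(654, -133, 76), (633, -128, 137), (632, -133, 141), (632, -137, 142), (632, -142, 143), (633, -147, 139), (633, -152, 139)]
152 [(626, -123, 143), (626, -128, 142), (631, -135, 129), (628, -138, 138), (650, -153, 77), (629, -148, 136), (626, -151, 147)]
154 [(627, -125, 125), (625, -129, 131), (620, -132, 148), (620, -137, 146), (621, -142, 145), (621, -146, 146), (671, -177, 1)]<stdin>:3: RuntimeWarning: invalid value encountered in cast
```

View pics/t3.png

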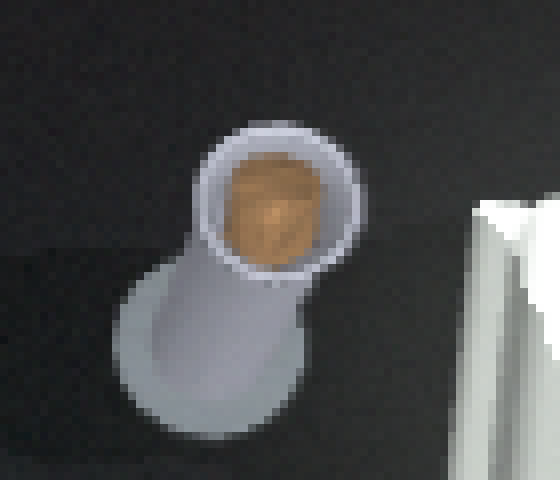

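It tilted the same way as before, so I'll use the same fix. The arm also hadn't settled (3 mm off), so I'll add settling and check the last small puck in hand with the side camera.

```bash
cat >> h.py <<'E'
def level():
    bot.move_gripper(0.)
    go([.672,-.137],.205); go([.672,-.137],.1675,.1)
    for x in (.656,.640): go([x,-.137],.1675,.04)
    go([.640,-.137],.205,.15)
E
python3 - <<'E'
from h import *
level()
go(WIDE,.205)
c=vision.read_camera("top"); prof(c,NAR,.013); inside(c,NAR,"nar")
go([.5,-.2],.205); c=vision.read_camera("top"); print(pucks(c)); inside(c,WIDE,"wide"); prof(c,WIDE,.02)
p=[q for q in pucks(c) if q[2]<.032 and q[0]<.58][0]; p=(p[0]+.001,p[1])
bot.move_gripper(.5); go(p,.19); go(p,.05); go(p,.031,.05); bot.wait(.3); print(bot.state()["eef_pos"],p)
bot.move_gripper(0.); print(bot.state()["width"]); go(p,.05,.05); bot.wait(.2)
go(p,.205,.15); 
def snap(n):
    c=vision.read_camera("side"); t=bot.state()["eef_pos"]; uv=c["mtx"]@(c["R"]@(t-[0,0,.02])+c["t"]); u,v=(uv[:2]/uv[2]).astype(int); print(n,u,v)
    a=c["color"][max(0,v-35):v+35,max(0,u-40):u+40]; return cv2.resize(a,(400,350),interpolation=2)
a=snap("lift"); go(NAR,.205,.15); bot.wait(.5); print(bot.state()["eef_pos"]); b=snap("nar")
cv2.imwrite("pics/s1.png",np.hstack([a,b]))
E
```

```text
prof n 36 slopes [-0.06  0.14] z [0.093 0.097 0.1  ]
 in nar 43 [0.093 0.097 0.099]
[(np.float64(0.4497), np.float64(-0.2431), np.float64(0.0401)), (np.float64(0.4647), np.float64(0.3218), np.float64(0.027))]
 in wide 80 [0.094 0.097 0.099]
 prof n 128 slopes [-0.01  0.  ] z [0.094 0.097 0.099]
[0.46578386 0.32183902 0.03113915] (np.float64(0.4657), np.float64(0.3218))
0.2903044733460916
lift 202 143
[ 0.64339456 -0.13662662  0.20498208]
nar 357 167
```

View pics/s1.png

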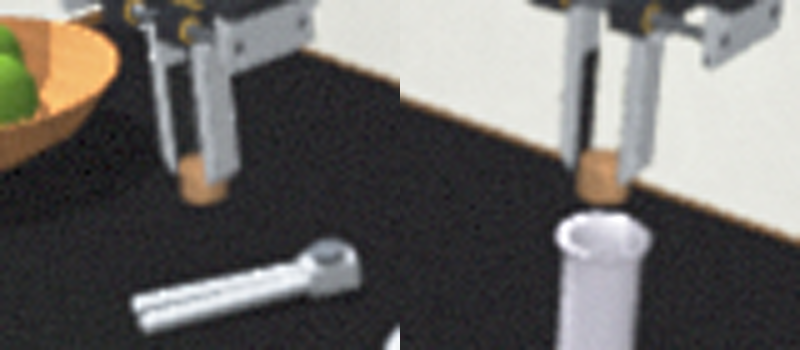

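The last small puck is level in hand and centred over the tube. Next I'll lower it, wait, release slowly and check.

Run:
```python
from h import *
go(NAR,.166,.06); bot.wait(.4); s=bot.state(); print(s["eef_pos"],s["force"].round(1))
for w in (.32,.35,.4): bot.move_gripper(w); bot.wait(.2)
bot.move_gripper(.55); go(NAR,.205,.1)
go(WIDE,.205); c=vision.read_camera("top"); prof(c,NAR,.013); inside(c,NAR,"nar"); print(pucks(c),bot.state()["time"])
```

```text
[ 0.64332067 -0.136504    0.16605012] [-0.1 -1.2 -1.1]
 prof n 93 slopes [ 0.18 -0.05] z [0.137 0.146 0.153]
 in nar 113 [0.137 0.146 0.152]
[(np.float64(0.4387), np.float64(-0.3161), np.float64(0.0377)), (np.float64(0.4494), np.float64(-0.2424), np.float64(0.0391))] 57.5333
```

Run:
```python
from h import *
c=vision.read_camera("top"); P=cloud(c)
for u in (341,344,347): print([tuple((P[v,u]*1000).round().tolist()) for v in range(137,155,2)])
```

```text
[(665.0, -130.0, 142.0), (661.0, -130.0, 139.0), (653.0, -129.0, 147.0), (647.0, -129.0, 148.0), (642.0, -129.0, 148.0), (638.0, -130.0, 145.0), (634.0, -130.0, 141.0), (631.0, -131.0, 136.0), (622.0, -129.0, 147.0)]
[(664.0, -137.0, 144.0), (660.0, -137.0, 142.0), (653.0, -136.0, 148.0), (647.0, -136.0, 149.0), (641.0, -136.0, 151.0), (636.0, -136.0, 151.0), (634.0, -137.0, 144.0), (631.0, -138.0, 139.0), (626.0, -138.0, 137.0)]
[(664.0, -144.0, 144.0), (660.0, -145.0, 142.0), (656.0, -145.0, 139.0), (649.0, -144.0, 144.0), (642.0, -143.0, 150.0), (638.0, -144.0, 147.0), (633.0, -144.0, 146.0), (647.0, -153.0, 91.0), (623.0, -144.0, 147.0)]
```

Run:
```python
from h import *
level()
go(WIDE,.205); bot.wait(.3); c=vision.read_camera("top"); prof(c,NAR,.013); inside(c,NAR,"nar")
place("L"); go([.5,-.2],.205); c=vision.read_camera("top"); prof(c,WIDE,.02); inside(c,WIDE,"wide"); prof(c,NAR,.013); print(pucks(c))
```

```text
prof n 69 slopes [-0.07  0.02] z [0.116 0.118 0.121]
 in nar 78 [0.116 0.118 0.12 ]
L (np.float64(0.4504), np.float64(-0.2424), np.float64(0.0391)) width 0.413 want 0.426 f 30.001148879528046
 held 0.414 [-0.3  0.5 -0.3]
 t 71.5
 prof n 172 slopes [-0.01  0.01] z [0.115 0.118 0.121]
 in wide 92 [0.116 0.118 0.12 ]
 prof n 67 slopes [-0.05 -0.02] z [0.115 0.118 0.121]
[]
```

Three small and three large pucks are now flat in their tubes. Next is the last large puck.

Run:
```python
from h import *
go(WIDE,.205); bot.wait(.2)
place("L"); bot.wait(.2); go([.5,-.2],.22); c=vision.read_camera("top"); prof(c,WIDE,.02); inside(c,WIDE,"wide"); prof(c,NAR,.013)
go([.55,.1],.22); c2=vision.read_camera("top"); print(pucks(c),pucks(c2))
cv2.imwrite("pics/t4.png",np.hstack([c["color"][100:260,100:380],c2["color"][100:260,280:560]]))
P=cloud(c); Qr=P[115:175,140:203].reshape(-1,3); Qr=Qr[(Qr[:,2]>.151)&(Qr[:,2]<.17)]; print("rodtop",cv2.minEnclosingCircle(np.float32(Qr[:,:2])))
```

```text
L (np.float64(0.4397), np.float64(-0.3161), np.float64(0.0377)) width 0.412 want 0.426 f 30.000971853733063
 held 0.414 [ 0.6  0.1 -0.3]
 t 82.8
 prof n 221 slopes [0.1  0.08] z [0.129 0.14  0.142]
 in wide 99 [0.138 0.14  0.142]
 prof n 70 slopes [-0.08  0.04] z [0.115 0.118 0.121]
[] []
rodtop ((0.6322627067565918, 0.28858891129493713), 0.013104320503771305)
```

View pics/t4.png

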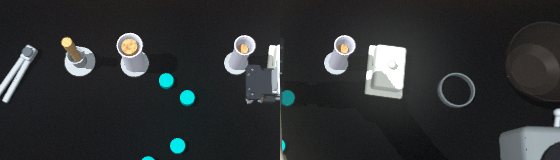

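All the pucks are in, with none left on the counter. The rod top is at (0.632, 0.2886). Next I'll grip the rod, check it and press the wide stack.

```bash
cat >> h.py <<'E'
ROD=np.array([.6322,.2886])
def press(tube,top):
    go(tube,.30,.2); bot.wait(.4); f0=bot.state()["force"][2]
    go(tube,top+.126+.008,.1); bot.wait(.2); z=top+.126+.008; print("pos",bot.state()["eef_pos"].round(4))
    while z>top+.126-.045:
        z-=.002; go(tube,z,.02); s=bot.state(); f=s["force"][2]-f0; print(round(z,3),round(s["eef_pos"][2],4),round(f,1),s["force"].round(1)[:2])
        if f>16: break
    bot.wait(.6); s=bot.state(); print("hold",s["eef_pos"].round(4),round(s["force"][2]-f0,1),round(s["width"],3))
    go(tube,.30,.1); print("t",bot.state()["time"])
E
python3 - <<'E'
from h import *
go([.55,.15],.24); go(ROD,.24); bot.move_gripper(.55); go(ROD,.132,.1); bot.wait(.4)
print(bot.state()["eef_pos"]); bot.move_gripper(0.); print("w",bot.state()["width"],"want",.26/.94)
go(ROD,.30,.12); bot.wait(.3); print(bot.state()["force"],bot.state()["width"])
press(WIDE,.141)
c=vision.read_camera("side"); cv2.imwrite("pics/s2.png",cv2.resize(c["color"][80:260,200:420],(660,540)))
E
```

```text
[0.63228359 0.28863115 0.13217857]
w 0.27449891765403595 want 0.2765957446808511
[ 0.08340253 -0.40239512 -1.5763823 ] 0.2734109745916408
pos [0.6339 0.1403 0.2758]
0.273 0.273 -0.0 [0.2 0.5]
0.271 0.2708 -0.1 [-0.5  0.1]
0.269 0.2688 -0.0 [-0.3 -0.4]
0.267 0.2668 -1.1 [0.1 0.5]
0.265 0.2649 -0.2 [-0.3  0.1]
0.263 0.2629 1.5 [-1.   0.4]
0.261 0.2608 0.2 [0.3 0.3]
0.259 0.2588 -0.9 [-0.2  0.6]
0.257 0.2567 0.5 [-0.2 -0.8]
0.255 0.2547 -0.8 [0.7 0.1]
0.253 0.2527 -0.0 [-0.1  0.3]
0.251 0.2508 -0.1 [0.5 0.3]
0.249 0.2487 -0.3 [-0.2  0.4]
0.247 0.2474 4.6 [-0.7  0.4]
0.245 0.2472 12.9 [-2.3 -0.9]
0.243 0.2469 19.3 [-3.5 -0.7]
hold [0.635  0.14   0.2469] 19.9 0.268
t 98.175
```

View pics/s2.png

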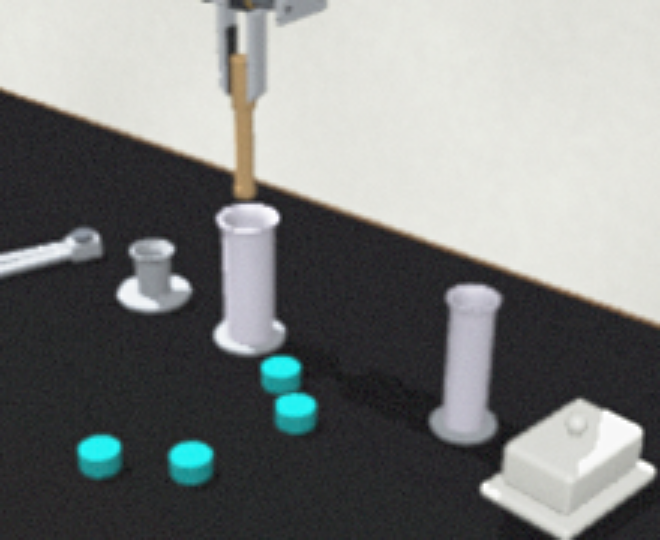

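The rod is still upright in the grip. The floor hit something hard with the rod foot at about 0.121, which is 20 mm of travel. Next I'll press the narrow tube, then check both depths.

Run:
```python
from h import *
go([.6,.0],.30,.2); go(NAR,.30,.2); bot.wait(.2)
c=vision.read_camera("top"); prof(c,WIDE,.018); inside(c,WIDE,"wide")
press(NAR,.118)
go([.6,.0],.30,.2); go(WIDE,.30,.2); bot.wait(.2)
c=vision.read_camera("top"); prof(c,NAR,.013); inside(c,NAR,"nar")
```

```text
prof n 162 slopes [-0.    0.02] z [0.118 0.122 0.125]
 in wide 97 [0.118 0.121 0.124]
pos [ 0.6439 -0.1367  0.2529]
0.25 0.25 0.3 [ 0.  -0.5]
0.248 0.2478 0.5 [ 0.5 -0.2]
0.246 0.2458 1.4 [0.1 1.2]
0.244 0.244 -0.4 [1.3 0. ]
0.242 0.2421 1.5 [ 0.7 -0.2]
0.24 0.24 2.1 [ 0.5 -0.3]
0.238 0.2378 1.7 [ 0.1 -0.2]
0.236 0.2358 1.2 [-0.  -0.4]
0.234 0.2338 1.6 [ 0.1 -0.1]
0.232 0.2318 1.5 [ 0.3 -0.1]
0.23 0.2298 1.5 [-0.2  0.3]
0.228 0.2277 1.1 [ 0.6 -0.5]
0.226 0.2258 1.6 [-0.  -0.1]
0.224 0.2238 1.9 [0.3 0.5]
0.222 0.2218 2.2 [0.2 0.6]
0.22 0.2209 6.6 [0.3 0.6]
0.218 0.2208 14.9 [-1.8  0.5]
0.216 0.2204 21.1 [-1.4  1.2]
hold [ 0.6454 -0.1369  0.2204] 20.8 0.277
t 107.7833
 prof n 33 slopes [-0.02  0.05] z [0.092 0.095 0.097]
 in nar 39 [0.093 0.095 0.097]
```

Both floors are hard on their stops: the wide stack top is at 0.121 and the narrow at 0.095, each held at about 20 N. I'll put the rod back.

Run:
```python
from h import *
go(ROD,.30,.15); bot.wait(.5); print(bot.state()["eef_pos"])
go(ROD,.20,.1); bot.wait(.3); go(ROD,.134,.05); bot.wait(.3); print(bot.state()["force"],bot.state()["eef_pos"])
bot.move_gripper(.4); bot.move_gripper(.6); bot.wait(.3); go(ROD,.24,.1)
go([.5,-.2],.25); bot.wait(.3)
c=vision.read_camera("top"); P=cloud(c); Qr=P[115:175,140:203].reshape(-1,3); Qr=Qr[(Qr[:,2]>.148)&(Qr[:,2]<.18)]; print("rodtop",len(Qr),np.median(Qr[:,2]),cv2.minEnclosingCircle(np.float32(Qr[:,:2])))
prof(c,WIDE,.018); prof(c,NAR,.013); cv2.imwrite("pics/end.png",c["color"]); print(bot.state()["time"])
```

```text
[0.63223108 0.28849324 0.30002843]
[ 0.67463708 -0.47627454 -0.35230129] [0.63221148 0.28864906 0.13413789]
rodtop 93 0.15497724999835655 ((0.6304967403411865, 0.28963711857795715), 0.013426236808300018)
 prof n 163 slopes [0.01 0.04] z [0.118 0.121 0.124]
 prof n 32 slopes [ 0.1  -0.09] z [0.092 0.095 0.098]
119.2667
```

View pics/end.png

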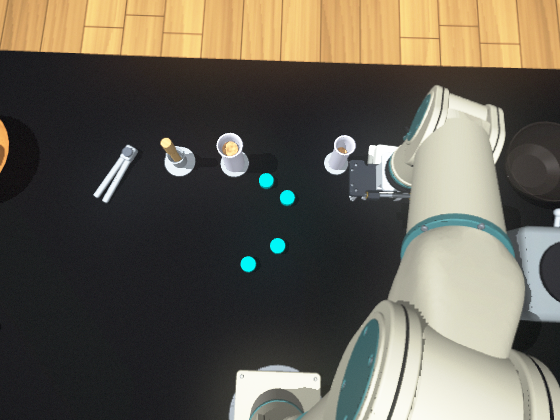

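The rod stands upright in its stand at (168,148), both stacks are seated, no loose pucks are visible, and the robot is clear. I'll hand it in.

```bash
python3 -c "
from workcell import order
print(order.job_done())"
```

```text
the job is handed in; nothing more can be done
None
```

I put all 4 large and 3 small pucks in their tubes, pressed both floors hard against their stops at about 20 N, stood the rod back upright in its stand, and handed the job in at about 119 s; no verdict came back.

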